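# Isolate the power strip and show which adapter goes into the reject bin

## Robot

A 6-joint arm with a two-finger parallel gripper is mounted at the origin on a cart in front of the work surface, level with it; the furniture and walls round the work are solid. World frame = base frame: x ahead of the robot, y to its left, z up, the work surface at z = 0. Lengths are in mm, angles in degrees, forces in N, time in s.
With the tool pointing down it reaches from about 300 to 850 mm from the base axis. Payload 4.2 kg.
Tool frame: the origin (TCP) lies at the very end of the fingers, on their centre line; the grasp point (between the pads) lies 19 mm behind it; z points along the fingers, y is the direction in which the jaws open and shut (so a half turn about z gives the same grasp; the last joint's range is limited). The gripper opens to 91 mm and grips with 3 to 60 N. Pads are 32 mm wide; open, the fingers measure 118 mm over their backs; the gripper's body (76 mm by 178 mm) begins 60 mm behind the grasp point.
Start: joints at [72.193, 18.312, 89.639, -0, 72.044, -1.146], TCP at [164.865, 550.874, 213.976] pointing down, gripper open.
Joint ranges: [-177.97, 177.97], [-48.28, 115.42], [12.27, 149.76], [-77.06, 257.06], [2.81, 150.46], [-146.56, 146.56]. Speed limits (degrees/s): [147.25, 147.25, 180, 180, 180, 180].

## Interface

Orientations are given as [roll, pitch, yaw] about the fixed x, y, z axes, in that order (R = Rz(yaw) Ry(pitch) Rx(roll)).
In Python, from workcell import monitor, eyes, job gives the robot as it stands.
- The arm moves only by the tool move_arm, never from a script. Its argument "increments" is a list that holds one entry, the list of rows, each a list of 7 numbers: the opening, from 0 (shut) to 1 (fully open), then the shift along the tool's x, y, z in cm, then the turn, a rotation vector about the tool's x, y, z in rad. In form: [[[jaw, x, y, z, ax, ay, az], ...]]. A call has 1 to 12 rows; each row shifts and turns the pose as measured when the row begins, along the tool's axes as they then stand; what a row does not reach is not made up. A row lasts 1/8 s, in which the tool goes at most 62.5 mm and 10.7 degrees, less where a joint would pass 70% of its speed; a pose out of reach is approached as far as the arm can. A call is refused whole if a number of a shift passes 6.25 or a number of a turn 0.188, either way. A call with a gripper value outside its range is refused whole. The fingers move at their own pace and stop on an object; "force" is the grip in N (left out, the last holds). Time passes only in rows, so rows that do not move let the fingers close. It gives the time, the measured TCP pose, the force and the opening at its end, in the units of the state.
- monitor.state(): the state, without advancing time (a new reading comes with each control period).
- eyes.grab_frame(name): name is "scene" or "top" or "wrist"; returns a dict with "color" (480x640x3 uint8, red, green, blue), "z_map" (480x640 float32, mm along the optical axis (not along the pixel's ray), 0 where there is no reading), "camera_matrix" (3x3 intrinsics, pixels), "dist_coeffs" ([k1, k2, p1, p2, k3] as OpenCV has them; the pictures are not rectified), "rvec" (rotation vector, rad) and "tvec" (3), from world to camera coordinates, as OpenCV has them. Camera axes: x right, y down, z forward; pixel columns grow to the right and rows downward; lengths in mm; the calibration is good to about 2 mm. A picture is of the moment at which its call begins.
- job.job_done(): hands the job in, once; it reports no verdict.
The state is a dict: "time_s": time; "qpos": joint angles; "qvel": joint speeds; "effort": joint torques, N m; "ee_pos": TCP position; "ee_rot": TCP orientation; "force": force on the tool from outside, world axes, zero at the start; "torque": the same for the moment, N m; "gripper_width": finger opening in mm.
Only numpy, scipy, OpenCV 4.12 (cv2) and the standard library are available. Lean on these libraries where they do the work, as an engineer would, in place of code of your own. Each camera call takes 0.05 s, during which the arm holds its last target. There are 200 camera calls.

## Task

The black plug-in adapter has failed its safety check and must come out: first switch the power strip off by pressing the raised half of its orange rocker fully down with a fingertip. Then show your colleague what to do: point at the black adapter from straight above, fingertips about two centimetres over it without touching, stay there for two seconds, and after that point in the same way at the red reject bin, just over the middle of its opening, and finish pointing there. Nothing is to be picked up, nothing but the strip touched, and keep well clear of the white charger and the yellow tester.

Things in the scene. Friction and masses are not known exactly. Their poses are not given: they have to be found in the camera images.
- power_strip: White five-way power strip lying loose on the bench, 56 wide (its x) x 315 long (its y) mm, housing top 42 mm above the bench. Origin on the bench under its middle, z up. The orange rocker is near its -y end (the end with the cable stub); the five round sockets follow towards +y, 46 mm apart. Three sockets carry plug-in devices, in any order.
- power_strip_switch (a joint): The strip's rocker: 0 is on (the half on the strip's -x side stands up), 0.349 rad is off (that half is down, level with the housing). It turns about an axis along the strip's y, stays where it is put, and needs about 1 to 3 N on the outer part of the raised half; there is a stop at the end.
- rocker_edge (a point): Middle of the outer edge of the raised half's upper face, 11 mm to the strip's -x side of the axis, 47 mm above the bench (43 once off). Each half: 11 mm across the strip, 12 mm along it; housing around it 42 mm high. Press with the tip overhanging outwards (strip's -x), over only the outer 3 to 8 mm of this half: a tip over the axis blocks it half way. Home when the tip is 44 mm above the bench.
- adapter_black: Black plug-in power adapter with a red sticker on top, the one to point at. Head 48 x 41 mm and 35 mm high, plugged loosely into a socket. Origin at the underside of the head, 42 mm above the bench, on the socket's axis; axes as the strip's.
- adapter_black_top (a point): Centre of the black adapter's top face, 77 mm above the bench.
- charger_white: White plug-in charger with two ports on top, head 44 x 40 x 27.5 mm, in another socket of the strip; leave it alone. Origin as for the black adapter.
- charger_white_top (a point): Centre of the white charger's top face, 69.5 mm above the bench.
- tester_yellow: Yellow plug-in socket tester with three lamps on top, head 47 x 40 x 31.5 mm, in another socket of the strip; leave it alone. Origin as for the black adapter.
- tester_yellow_top (a point): Centre of the yellow tester's top face, 73.5 mm above the bench.
- reject_bin: Red open plastic bin, empty and loose, 150 long (x) x 106 wide (y) x 68 mm high, walls 3 mm, its front (-x) wall only 34 mm high. Origin on the bench under its middle, z up.
- bin_mouth (a point): Middle of the bin's opening, at the height of its rim, 68 mm above the bench.
- driver_blue: Blue screwdriver lying on the bench, 176 x 25 x 24 mm; bystander.
- pen: Black pen lying on the bench, 145 x 12 x 9 mm; bystander.
- logbook: Dark closed log book lying on the bench, 210 x 154 x 16 mm; bystander.
- masking_tape: Roll of masking tape lying flat, 96 mm across, 25 mm high; bystander.
Things that resemble listed ones, but are neither listed nor needed, are in the scene too. Of the things that look like the adapter_black, the larger one is meant.

How it is judged:
By the outcome, as a careful person would: the job done as asked, in the order asked, and still so for the second after the job is handed in, with the robot touching nothing.
It also fails if it takes over 50 s, if anything falls off the work surface, if the arm or the gripper's body presses on something with over 40 N, if the wrist force passes 120 N, or if a joint passes its speed limit or range.

## Working session

There is one attempt and no reset: what is moved stays moved. The work goes in short steps, Python scripts to look and compute and a tool call to move; the robot and the scene stay as the last step left them, time stands still between calls to the robot, and variables do not carry over. Pictures are saved under pics/ and viewed, about 8 in all and at most 12, crops included, and the job is handed in when it is done.

Besides the shell and the picture viewer there is one more tool, called after ">>>" in YAML: its name, and indented under it one key for each argument. move_arm: Moves the arm, as the interface text tells. Its arguments: {"type":"object","properties":{"increments":{"type":"array"},"force":{"type":"number"}},"required":["increments"]}

```bash
mkdir -p pics
cat > h.py <<'E'
import numpy as np, cv2
from workcell import monitor, eyes, job
def grab(n, save=None):
    f=eyes.grab_frame(n)
    if save: cv2.imwrite('pics/'+save, f['color'][:,:,::-1])
    np.savez('/tmp/%s.npz'%n, **{k:np.asarray(v) for k,v in f.items()})
    return f
def load(n): return dict(np.load('/tmp/%s.npz'%n))
def ray(f,uv):
    K=np.array(f['camera_matrix'],float);d=np.array(f['dist_coeffs'],float)
    R=cv2.Rodrigues(np.array(f['rvec'],float))[0];t=np.array(f['tvec'],float).ravel()
    p=cv2.undistortPoints(np.array(uv,float).reshape(-1,1,2),K,d).reshape(-1,2)
    D=np.c_[p,np.ones(len(p))]@R
    return -R.T@t, D
def plane(f,uv,z):
    c,D=ray(f,uv); s=(z-c[2])/D[:,2]; return c+D*s[:,None]
def depth(f,uv):
    c,D=ray(f,uv); z=np.array([f['z_map'][int(v),int(u)] for u,v in uv]); return c+D*z[:,None]
E
python3 - <<'E'
from h import *
a=grab('top','top0.png'); b=grab('scene','scene0.png'); s=monitor.state(); print(s)
E
```

```text
{'time_s': 0.1, 'qpos': array([ 7.21924490e+01,  1.83467990e+01,  8.97010732e+01, -5.23650884e-04,
        7.20436646e+01, -1.14529316e+00]), 'qvel': array([ 0.00823178,  0.01170024, -0.18172316, -0.03788744,  0.05895983,
       -0.03859843]), 'effort': array([ 7.52436381e-05, -4.13336992e+01, -2.32511955e+01,  7.29545695e-02,
        4.22681461e-02, -5.24919619e-05]), 'ee_pos': array([164.7229791 , 550.41398029, 213.2049473 ]), 'ee_rot': array([-1.79908472e+02, -1.33183269e-03,  1.63337903e+02]), 'force': array([-0.05825593, -0.23818079, -0.764275  ]), 'torque': array([ 0.01166388, -0.00439513, -0.03654037]), 'gripper_width': 91.20610374056255}
```

View pics/top0.png

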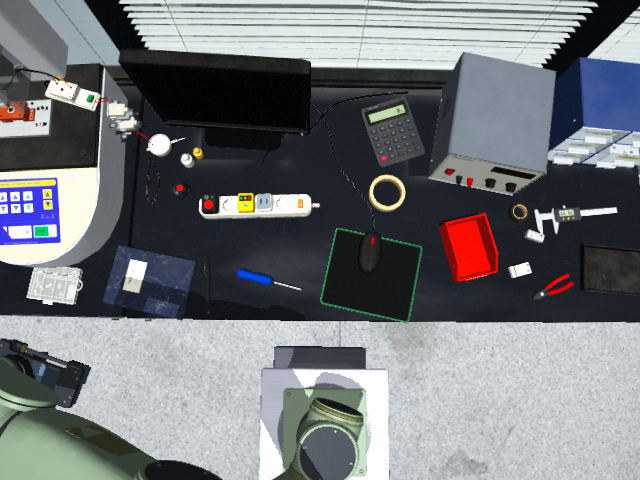

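View pics/scene0.png

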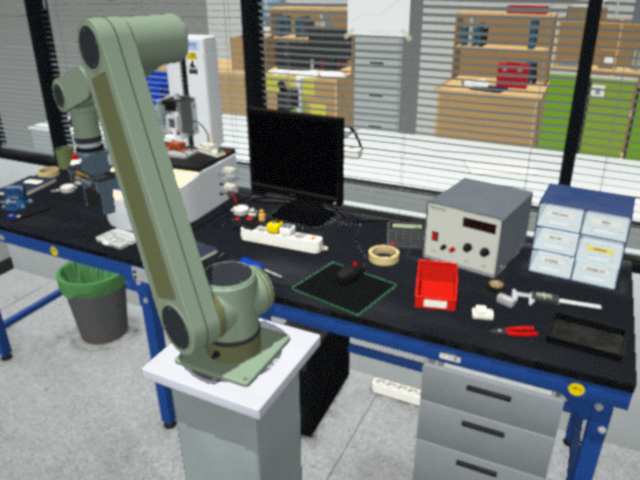

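The top view shows the strip at about (200–312, 195–218) with its cable stub on the right (316,206). The black adapter with the red sticker is at (209,203), the yellow tester at (245,202), the white charger at (264,201) and the red bin at (468,247). A smaller black and red look-alike stands off the strip at (181,188). I'll enlarge this and measure.

Run:
```python
from h import *
f=load('top'); im=f['color']; 
cv2.imwrite('pics/crop.png',cv2.resize(im[175:235,170:330,::-1],None,fx=5,fy=5,interpolation=cv2.INTER_CUBIC))
P=lambda uv,z: plane(f,uv,z).round(0)[:,:2].tolist()
print('blk',P([(209,203)],77),depth(f,[(209,203)]).round(0),'small',depth(f,[(181,188)]).round(0))
print('yel',P([(245,202)],73.5),depth(f,[(245,202)]).round(0),'wht',P([(264,201)],69.5),depth(f,[(264,201)]).round(0))
print('ends',P([(200,207),(312,206),(300,206)],42),depth(f,[(300,206)]).round(0))
hsv=cv2.cvtColor(im,cv2.COLOR_RGB2HSV)
m=cv2.inRange(hsv,(0,120,60),(8,255,255))|cv2.inRange(hsv,(172,120,60),(180,255,255))
n,l,st,c=cv2.connectedComponentsWithStats(m)
for i in range(1,n):
  if st[i,4]>15: print('red',st[i],c[i].round(1))
m=cv2.inRange(hsv,(9,140,120),(17,255,255));n,l,st,c=cv2.connectedComponentsWithStats(m)
for i in range(1,n):
  if st[i,4]>5: print('or',st[i],c[i].round(1))
# bin by height
v,u=np.mgrid[200:300,425:515]; uv=np.c_[u.ravel(),v.ravel()]; p=depth(f,uv)
k=(p[:,2]>60)&(p[:,2]<76); q=p[k][:,:2]; print(len(q),cv2.minAreaRect(q.astype(np.float32)),q.min(0),q.max(0))
```

```text
blk [[557.0, 297.0]] [[556. 296.  81.]] small [[607. 382.  38.]]
yel [[562.0, 207.0]] [[561. 206.  77.]] wht [[566.0, 159.0]] [[566. 159.  70.]]
ends [[555.0, 328.0], [561.0, 38.0], [561.0, 69.0]] [[559.  69.  49.]]
red [97 99 11  5 20] [101.8 101. ]
red [  0 102  35  20 439] [ 16.3 113.1]
red [137 132  13  10  27] [142.9 135.7]
red [380 156   7   6  30] [383.4 158.4]
red [446 170   8   5  30] [449.1 172. ]
red [467 178   6   9  45] [469.3 181.5]
red [176 184   7   7  41] [179.1 187.3]
red [204 200  10   9  73] [208.1 204. ]
red [ 438  213   61   70 3066] [469.4 247.2]
red [371 237   4   8  25] [372.4 240.3]
red [545 273  29  23 284] [558.8 284.5]
or [298 200   5   8  13] [301.  204.6]
343 ((471.8848571777344, -363.99505615234375), (122.96440124511719, 110.79121398925781), 14.111796379089355) [ 399.5136728  -426.37509406] [ 540.06599819 -297.49450897]
```

View pics/crop.png

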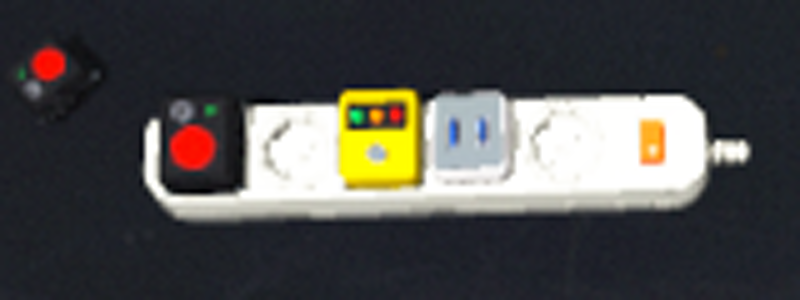

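The cable end faces world −y, so the strip's yaw is about 0 and the raised half faces the robot, with the rocker near (561,69). I'll shut the jaws and move above it at the current height.

>>> move_arm:
  increments:
    - [[0,-4.1,-2.9,0,0,0,0],[0,-4.1,-2.9,0,0,0,0],[0,-4.1,-2.9,0,0,0,0],[0,-4.1,-2.9,0,0,0,0],[0,-4.1,-2.9,0,0,0,0],[0,-4.1,-2.9,0,0,0,0],[0,-4.1,-2.9,0,0,0,0],[0,-4.1,-2.9,0,0,0,0],[0,-4.1,-2.9,0,0,0,0],[0,-4.1,-2.9,0,0,0,0],[0,-4.1,-2.9,0,0,0,0],[0,-4.1,-2.9,0,0,0,0]]

```text
time_s: 1.6
ee_pos: [545.2, 63.5, 209.7]
ee_rot: [-179.7, -0.2, 163.7]
force: [-0.2, 0.1, -0.4]
gripper_width: 0.7
```

Run:
```python
from h import *
f=grab('wrist','w1.png'); s=monitor.state(); print(s['time_s'],s['ee_pos'],s['ee_rot'],s['gripper_width'],s['force'])
```

```text
1.65 [549.27419903  58.6065102  209.4060386 ] [-1.79497874e+02  1.22637981e-01  1.63585324e+02] 0.516181293631963 [ 3.37440202 -3.46038758  1.14503969]
```

View pics/w1.png

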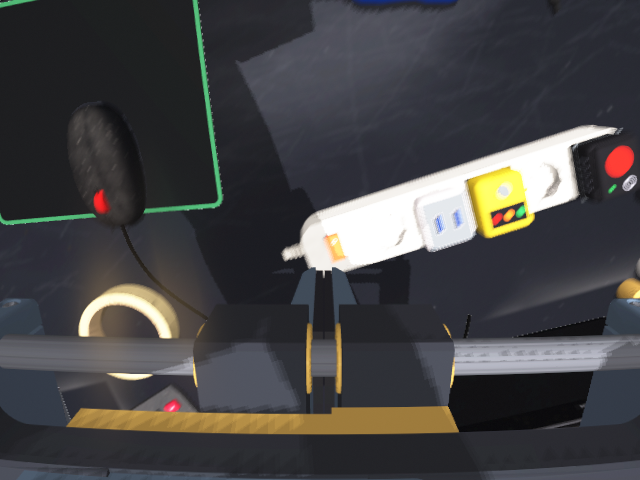

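The wrist view shows the orange rocker at (335,247), the cable stub at (292,253) and the fingertips at (325,270). The arm was still settling in that frame, so I'll grab again and measure.

```bash
cat > m.py <<'E'
from h import *
f=grab('wrist'); s=monitor.state(); print(s['time_s'],s['ee_pos'],s['ee_rot'],s['qvel'].round(1))
im=f['color']; hsv=cv2.cvtColor(im,cv2.COLOR_RGB2HSV)
def comps(m,mn):
    n,l,st,c=cv2.connectedComponentsWithStats(m)
    return [(st[i],c[i],l==i) for i in range(1,n) if st[i,4]>mn]
m=cv2.inRange(hsv,(7,130,110),(19,255,255)); m[300:]=0
for st,c,l in comps(m,40):
    v,u=np.nonzero(l); q=plane(f,np.c_[u,v],45)[:,:2]
    print('orange',st,c.round(1),'at z45',plane(f,[c],45)[0].round(1),'rect',cv2.minAreaRect(q.astype(np.float32)),'depth',depth(f,[c])[0].round(1))
# strip housing top: white pixels, 36<z<48 by depth
v,u=np.mgrid[100:300,200:640]; uv=np.c_[u.ravel(),v.ravel()]; p=depth(f,uv)
w=(hsv[100:300,200:640,1]<60)&(hsv[100:300,200:640,2]>120); 
k=w.ravel()&(np.abs(p[:,2]-42)<5); q=p[k][:,:2].astype(np.float32); print('strip',len(q),cv2.minAreaRect(q), 'zmed',np.median(p[k][:,2]))
E
python3 m.py
```

```text
1.7 [546.96026889  61.32887163 209.24165213] [-1.79613650e+02 -8.49117837e-02  1.63482754e+02] [ 3.6 -1.8  2.9  3.3  1.8  2.4]
orange [625 272  15  25 278] [633.2 283.4] at z45 [684.6 313.2  45. ] rect ((686.2023315429688, 311.8699035644531), (14.109192848205566, 25.847511291503906), 87.2730941772461) depth [705.6 336.2  11.8]
strip 7405 ((563.544189453125, 180.09918212890625), (49.63159942626953, 281.415283203125), 2.289263963699341) zmed 40.47125046744594
```

>>> move_arm:
  increments:
    - [[0,0,0,0,0,0,-0.165],[0,0,0,0,0,0,-0.165],[0,0,0,0,0,0,0],[0,0,0,0,0,0,0]]

```text
time_s: 2.2
ee_pos: [544.8, 62.2, 207.5]
ee_rot: [-179.7, -0.5, -177.3]
force: [0.2, -0.3, 0.1]
gripper_width: 0.4
```

```bash
sed -i 's/(7,130,110),(19,255,255)/(8,90,150),(24,255,255)/' m.py; python3 m.py
python3 - <<'E'
from h import *
f=load('wrist'); cv2.imwrite('pics/w2.png',cv2.resize(f['color'][180:290,230:380,::-1],None,fx=5,fy=5,interpolation=cv2.INTER_CUBIC))
E
```

```text
2.25 [544.83957466  62.25658208 207.53272209] [-179.73983294   -0.49892871 -177.31595661] [-0.2  0.  -0.2 -0.1 -0.1 -0.7]
orange [ 76 218  69  63 958] [122.2 242.4] at z45 [ 569.6 -112.9   45. ] rect ((569.439208984375, -117.37977600097656), (74.78074645996094, 26.90810775756836), 44.76784133911133) depth [ 577.6 -126.3   18.9]
orange [467 226  31  61 499] [474.3 252.8] at z45 [564.4 190.7  45. ] rect ((566.011474609375, 192.50164794921875), (20.06228256225586, 54.679527282714844), 80.17681121826172) depth [560.  184.6  60.3]
orange [323 236  14  28 172] [328.3 251.7] at z45 [569.3  65.5  45. ] rect ((567.417236328125, 66.4009017944336), (23.891216278076172, 11.123257637023926), 2.744743585586548) depth [569.6  65.5  44.1]
orange [ 49 263  69  37 710] [ 69.3 285.5] at z45 [ 612.8 -167.3   45. ] rect ((616.7412719726562, -158.89254760742188), (67.60733795166016, 27.83793067932129), 62.015533447265625) depth [ 629.4 -193.     7. ]
strip 6701 ((563.5353393554688, 180.74087524414062), (49.67830276489258, 281.6426696777344), 2.2624480724334717) zmed 40.447652133597785
```

View pics/w2.png

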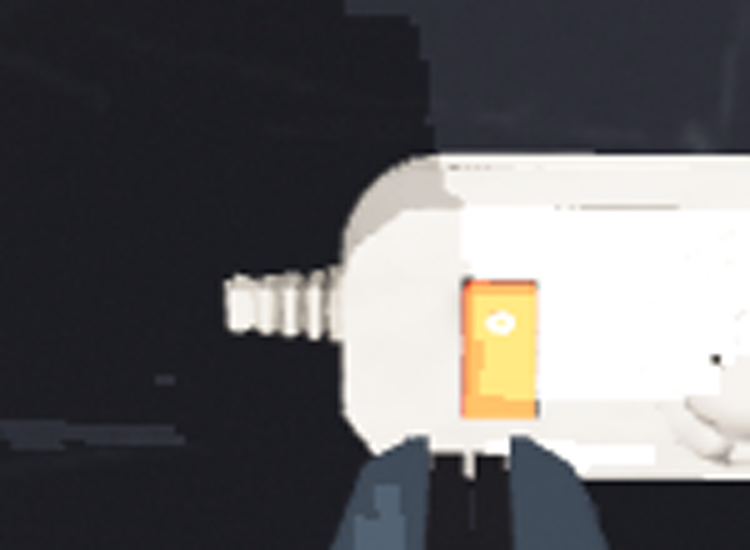

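Run:
```python
from h import *
f=load('wrist');t=load('top')
c=lambda x,y:(230+x/5-.4,180+y/5-.4)
print('rocker near z47',plane(f,[c(500,282)],47),'far z43/45',plane(f,[c(500,417)],43))
print('strip top near',plane(f,[c(600,205),c(480,205)],42),'bottom near',plane(f,[c(600,155)],0),'far',plane(f,[c(700,480)],42))
print('rocker y edges',plane(f,[c(462,350),c(538,350)],45)[:,1])
print('end -y',plane(f,[c(342,300)],42))
hsv=cv2.cvtColor(t['color'],cv2.COLOR_RGB2HSV); m=cv2.inRange(hsv,(8,60,120),(24,255,255)); m[:,:295]=0;m[:,308:]=0;m[:195]=0;m[218:]=0
v,u=np.nonzero(m); print(len(u),'top',plane(t,[(u.mean(),v.mean())],45))
for n,ff in(('w',f),):
  for dx in(-16,0,16): print(dx,cv2.projectPoints(np.array([[544.84+dx,62.26,207.5]]),ff['rvec'],ff['tvec'],ff['camera_matrix'],ff['dist_coeffs'])[0].ravel())
# strip edges in top: white columns at u=285
for uu in (222,290): 
  col=t['color'][185:225,uu].min(1); vv=np.nonzero(col>130)[0]+185; print(uu,vv.min(),vv.max(),[plane(t,[(uu,vv.min()-.5)],42)[0].round(1),plane(t,[(uu,vv.max()+.5)],0)[0].round(1)])
```

```text
rocker near z47 [[554.95866457  65.80871936  47.        ]] far z43/45 [[580.01403604  67.11121915  43.        ]]
strip top near [[542.1288181   82.00997052  42.        ]
 [543.09046733  61.89911191  42.        ]] bottom near [[541.82763131  84.37249565   0.        ]] far [[590.25736477 102.55568769  42.        ]]
rocker y edges [60.019775   72.88922874]
end -y [[560.71354798  39.25338546  42.        ]]
45 top [[568.13609359  68.84732895  45.        ]]
-16 [327.98400419 271.30848822]
0 [326.23141939 304.62860176]
16 [324.56212193 336.23735904]
222 196 217 [array([586.6, 272. ,  42. ]), array([537.4, 277.5,   0. ])]
290 194 216 [array([594. ,  95.3,  42. ]), array([542.3,  96.1,   0. ])]
```

Both cameras put the rocker centre at about (568, 67–68), so the raised edge is at x≈557. That fits the strip's sides at 542 and 594. The TCP should go to about (546.5, 67), which leaves the tip's inner edge about 6 mm onto the half. I'll descend to about 60 mm.

>>> move_arm:
  increments:
    - [[0,-0.19,0.46,2.0,0,0.009,0],[0,0,0,3.0,0,0,0],[0,0,0,3.0,0,0,0],[0,0,0,3.0,0,0,0],[0,0,0,2.0,0,0,0],[0,0,0,1.0,0,0,0],[0,0,0,0,0,0,0],[0,0,0,0,0,0,0]]

```text
time_s: 3.25
ee_pos: [541.8, 69.0, 56.9]
ee_rot: [-179.8, -1.4, -177.6]
force: [-0.6, -0.6, -0.0]
gripper_width: 0.4
```

Run:
```python
from h import *
f=grab('wrist'); s=monitor.state(); print(s['time_s'],s['ee_pos'],s['ee_rot'],s['force'])
cv2.imwrite('pics/w3.png',cv2.resize(f['color'][130:330,220:430,::-1],None,fx=3,fy=3,interpolation=cv2.INTER_CUBIC))
```

```text
3.3 [541.82533774  68.9356468   56.99034014] [-179.77790468   -1.39071222 -177.56825667] [-0.18620201 -0.16483877 -0.15683529]
```

View pics/w3.png

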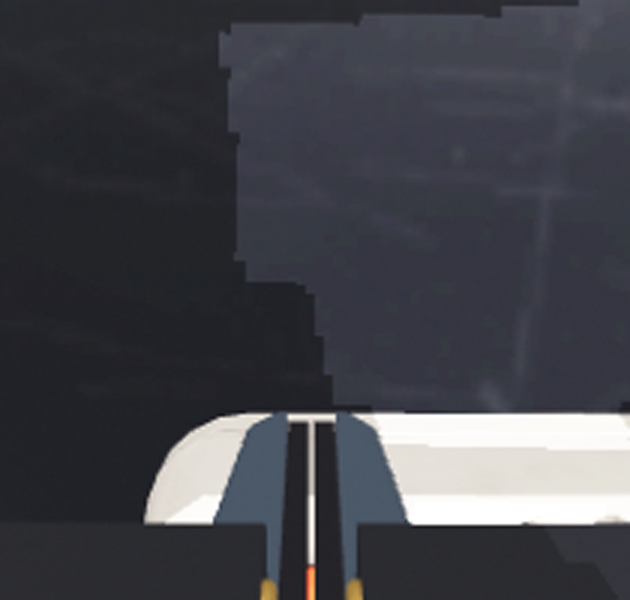

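Run:
```python
from h import *
f=load('wrist')
print(plane(f,[(323.3,317.9)],47),plane(f,[(323.3,317.9)],42), 'strip near top edge',plane(f,[(220+500/3,130+493/3),(220+420/3,130+493/3)],42),'bottom',plane(f,[(220+500/3,130+412/3)],0))
R=cv2.Rodrigues(f['rvec'])[0]; print('cam',-R.T@f['tvec'].ravel())
```

```text
[[553.1187899   68.05212683  47.        ]] [[555.47412032  68.12834966  42.        ]] strip near top edge [[541.62595386  98.51152995  42.        ]
 [542.16315223  85.4815829   42.        ]] bottom [[541.35154605 104.56212433   0.        ]]
cam [467.52087807  65.28202049 228.71104826]
```

>>> move_arm:
  increments:
    - [[0,-0.4,-0.1,0,0,-0.024,0],[0,0,0,0,0,0,0],[0,0,0,0,0,0,0]]

```text
time_s: 3.68
ee_pos: [547.2, 68.1, 58.7]
ee_rot: [-179.8, 0.3, -177.6]
force: [-0.5, -0.1, -0.3]
gripper_width: 0.4
```

>>> move_arm:
  increments:
    - [[0,0.12,0,0.4,0,0,0],[0,0,0,0.3,0,0,0],[0,0,0,0,0,0,0],[0,0,0,0,0,0,0]]

```text
time_s: 4.18
ee_pos: [545.9, 68.0, 51.1]
ee_rot: [-179.8, 0.3, -177.6]
force: [0.0, 1.0, -0.6]
gripper_width: 0.3
```

>>> move_arm:
  increments:
    - [[0,0,0,0.2,0,0,0],[0,0,0,0.2,0,0,0],[0,0,0,0.15,0,0,0],[0,0,0,0.1,0,0,0],[0,0,0,0,0,0,0]]

```text
time_s: 4.8
ee_pos: [545.1, 68.0, 44.4]
ee_rot: [-179.8, 0.2, -177.6]
force: [-0.9, -0.5, 0.6]
gripper_width: 0.4
```

>>> move_arm:
  increments:
    - [[0,0,0,0.06,0,0,0],[0,0,0,0.06,0,0,0],[0,0,0,0.05,0,0,0]]

```text
time_s: 5.18
ee_pos: [544.9, 68.0, 43.6]
ee_rot: [-179.8, 0.2, -177.6]
force: [-3.4, 0.0, 5.9]
gripper_width: 0.4
```

At 43.6 mm the force is 5.9 N up, so the rocker is against its stop at home height. I'll lift and look to confirm.

>>> move_arm:
  increments:
    - [[0,0,0,-1,0,0,0],[0,0,0,-3,0,0,0],[0,0,0,-4,0,0,0],[0,0,0,-4,0,0,0],[0,0,0,-2,0,0,0],[0,0,0,0,0,0,0],[0,0,0,0,0,0,0]]

```text
time_s: 6.05
ee_pos: [546.7, 68.5, 189.0]
ee_rot: [-179.8, 0.5, -177.6]
force: [-0.4, 1.0, -0.5]
gripper_width: 0.2
```

```bash
python3 m.py | grep -v 'orange \[ '
python3 - <<'E'
from h import *
f=load('wrist'); cv2.imwrite('pics/w4.png',cv2.resize(f['color'][180:290,230:380,::-1],None,fx=5,fy=5,interpolation=cv2.INTER_CUBIC))
t=grab('top')
hsv=cv2.cvtColor(t['color'],cv2.COLOR_RGB2HSV)
m=cv2.inRange(hsv,(0,0,0),(180,255,70)); m[:,:203]=0;m[:,220:]=0;m[:193]=0;m[214:]=0
r=cv2.inRange(hsv,(0,120,60),(8,255,255)); r[:,:200]=0;r[:,220:]=0;r[:195]=0;r[215:]=0
v,u=np.nonzero(r); print('sticker',plane(t,[(u.mean(),v.mean())],77))
v,u=np.mgrid[185:225,192:235]; uv=np.c_[u.ravel(),v.ravel()]; p=depth(t,uv); k=(p[:,2]>68)&(p[:,2]<90); print('black hi',cv2.minAreaRect(p[k][:,:2].astype(np.float32)),np.median(p[k],0))
# bin
v,u=np.mgrid[200:300,425:515]; uv=np.c_[u.ravel(),v.ravel()]; p=depth(t,uv); p5=p[(p[:,2]>15)&(p[:,2]<80)]; print('bin all',cv2.minAreaRect(p5[:,:2].astype(np.float32)))
red=cv2.inRange(hsv,(0,120,60),(8,255,255))|cv2.inRange(hsv,(172,120,60),(180,255,255)); red[:,:425]=0;red[:,515:]=0;red[:200]=0;red[300:]=0
v,u=np.nonzero(red); print('bin hull @68',cv2.minAreaRect(plane(t,np.c_[u,v],68)[:,:2].astype(np.float32)),'@0',cv2.minAreaRect(plane(t,np.c_[u,v],0)[:,:2].astype(np.float32)))
cv2.imwrite('pics/bin.png',cv2.resize(t['color'][200:300,420:520,::-1],None,fx=5,fy=5,interpolation=cv2.INTER_CUBIC))
E
```

```text
6.1 [546.77508527  68.53586687 188.91279275] [-179.79726553    0.52457654 -177.58489828] [-0.   0.4  0.2  0.1  0.2  0.1]
orange [468 225  20  64 563] [474.9 253.5] at z45 [564.8 190.6  45. ] rect ((567.7599487304688, 191.2913055419922), (11.517544746398926, 54.27827072143555), 89.9720687866211) depth [560.5 185.1  58.8]
orange [315 236  16  29 347] [321.  252.1] at z45 [568.9  65.7  45. ] rect ((567.2254028320312, 66.77490234375), (23.576980590820312, 12.146831512451172), 2.4689228534698486) depth [569.3  65.7  43.9]
strip 7355 ((563.7301025390625, 180.85585021972656), (49.80153274536133, 282.9590148925781), 2.303924083709717) zmed 40.45062044848987
sticker [[554.36525819 298.9234248   77.        ]]
black hi ((561.06591796875, 298.7400207519531), (48.17139434814453, 39.97808074951172), 3.398768901824951) [558.92960437 297.63808326  77.86960318]
bin all ((463.72808837890625, -419.4867248535156), (186.09486389160156, 215.43971252441406), 13.772120475769043)
bin hull @68 ((454.0948791503906, -359.0469055175781), (155.4622039794922, 131.8488311767578), 14.099478721618652) @0 ((465.228759765625, -382.83294677734375), (164.75921630859375, 139.7336883544922), 14.099486351013184)
```

View pics/w4.png

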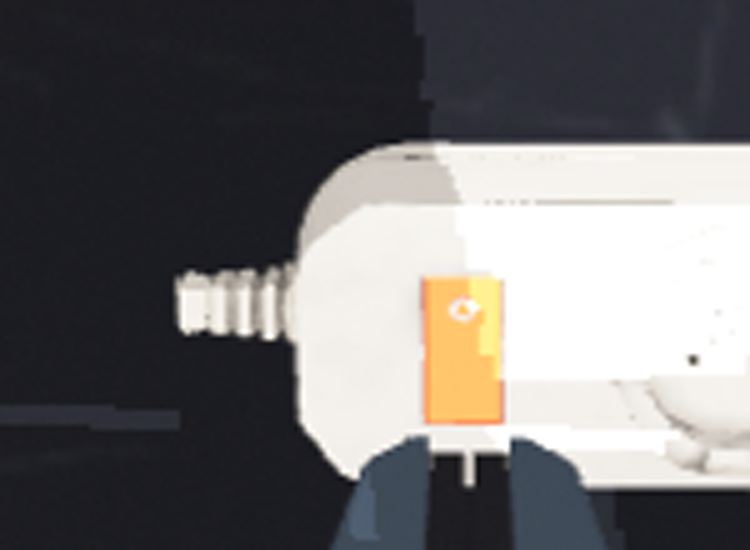

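View pics/bin.png

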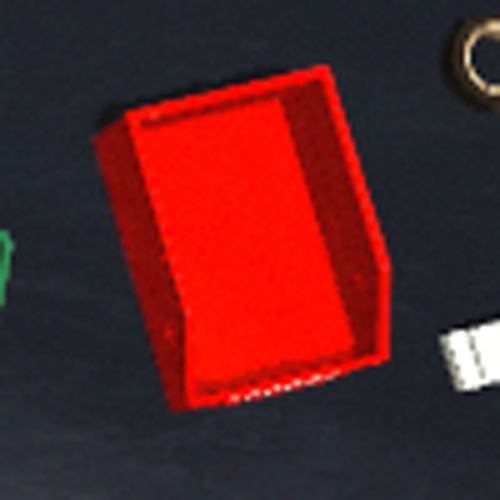

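The strip hasn't moved, and the rocker's red rim has gone from the near edge to the far edge, which suggests it is off. The bin's back rim corners are at crop (128,112) and (330,67), and its low front faces the robot. I'll check the rocker tilt by depth and compute the bin mouth.

Run:
```python
from h import *
f=load('wrist')
v,u=np.mgrid[234:268,313:333]; uv=np.c_[u.ravel(),v.ravel()]; p=depth(f,uv)
hsv=cv2.cvtColor(f['color'],cv2.COLOR_RGB2HSV)[v.ravel(),u.ravel()].reshape(-1,3)
k=(hsv[:,1]>90)&(np.abs(p[:,1]-67)<5)&(hsv[:,0]<30)
for a in range(552,584,3):
  s=k&(p[:,0]>=a)&(p[:,0]<a+3); print(a,s.sum(),np.median(p[s,2]).round(1) if s.any() else '')
t=load('top'); c=lambda x,y:(420+x/5-.4,200+y/5-.4)
P=lambda L,z:plane(t,[c(*q) for q in L],z)[:,:2]
b=P([(128,112),(330,67)],68); print('back corners',b,np.linalg.norm(b[0]-b[1]))
s=P([(185,310),(388,265)],68); print('bends',s, np.linalg.norm(s-b,axis=1))
fr=P([(188,405),(390,358)],34); print('front corners',fr,np.linalg.norm(fr[0]-fr[1]))
d=b[0]-b[1]; d/=np.linalg.norm(d); x=np.array([d[1],-d[0]]); x*=np.sign(x[0]); print('xdir',x,'c1',b.mean(0)-75*x,'c2',(b.mean(0)+fr.mean(0))/2)
```

```text
552 0 
555 30 41.9
558 37 42.3
561 41 42.6
564 49 43.5
567 46 43.8
570 44 44.3
573 41 45.0
576 38 45.4
579 12 39.9
582 0 
back corners [[ 517.75325085 -299.24105757]
 [ 542.61071025 -404.38746528]] 108.04471455234636
bends [[ 417.28700356 -323.68570045]
 [ 441.01052194 -427.95196697]] [103.39732787 104.29709489]
front corners [[ 373.07506439 -333.8943639 ]
 [ 397.99027357 -439.98549323]] 108.97749937544718
xdir [0.97317493 0.23006641] c1 [ 457.19386067 -369.06924204] c2 [ 457.85732477 -369.377095  ]
```

The rocker is off: its near half is at 41.9 mm and its far half at 45.4 mm. The black adapter's top is at (559,298), which is 92 mm from the tester, or two sockets. The bin mouth is at (457.5,−369). Now I'll move above the adapter.

>>> move_arm:
  increments:
    - [[0,0,0,-2.5,0,0,0],[0,-0.36,3.8,0,0,0,0],[0,-0.36,3.8,0,0,0,0],[0,-0.36,3.8,0,0,0,0],[0,-0.36,3.8,0,0,0,0],[0,-0.36,3.8,0,0,0,0],[0,-0.36,3.8,0,0,0,0],[0,0,0,0,0,0,0],[0,0,0,0,0,0,0]]

```text
time_s: 7.28
ee_pos: [555.7, 302.0, 201.0]
ee_rot: [-179.4, -0.6, -177.7]
force: [-0.1, -0.2, 0.1]
gripper_width: 0.2
```

>>> move_arm:
  increments:
    - [[0,-0.32,-0.42,1,-0.01,-0.01,0],[0,0,0,3,0,0,0],[0,0,0,2.5,0,0,0],[0,0,0,1,0,0,0],[0,0,0,0,0,0,0],[0,0,0,0,0,0,0]]

```text
time_s: 8.02
ee_pos: [559.9, 291.5, 124.8]
ee_rot: [-179.9, 0.0, -178.1]
force: [-0.2, -0.3, 0.5]
gripper_width: 0.3
```

>>> move_arm:
  increments:
    - [[0,0.06,0.65,0.9,0,0,0],[0,0,0,1.0,0,0,0],[0,0,0,0.7,0,0,0],[0,0,0,0,0,0,0],[0,0,0,0,0,0,0]]

```text
time_s: 8.65
ee_pos: [559.7, 299.1, 98.4]
ee_rot: [-180.0, 0.2, -178.0]
force: [0.6, 1.3, 0.3]
gripper_width: 0.6
```

Run:
```python
from h import *
f=grab('wrist','w5.png'); s=monitor.state(); print(s['time_s'],s['ee_pos'],s['ee_rot'])
```

```text
8.7 [559.6766828  299.07678168  98.41113035] [-1.79975919e+02  1.67343448e-01 -1.78027325e+02]
```

View pics/w5.png

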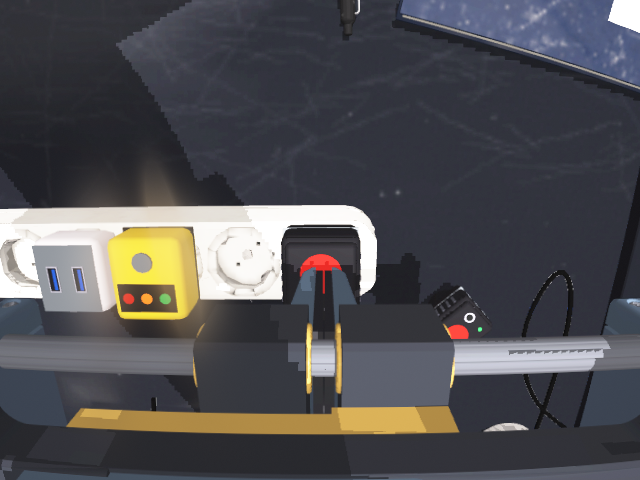

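The fingertips are centred over the black adapter, with the head spanning u 283–360 and the tips at u≈325, about 21 mm above it. Now I'll hold there.

>>> move_arm:
  increments:
    - [[0,0,0,0,0,0,0],[0,0,0,0,0,0,0],[0,0,0,0,0,0,0],[0,0,0,0,0,0,0],[0,0,0,0,0,0,0],[0,0,0,0,0,0,0],[0,0,0,0,0,0,0],[0,0,0,0,0,0,0],[0,0,0,0,0,0,0],[0,0,0,0,0,0,0],[0,0,0,0,0,0,0],[0,0,0,0,0,0,0]]

```text
time_s: 10.2
ee_pos: [560.1, 299.2, 99.2]
ee_rot: [180.0, 0.2, -178.0]
force: [-0.5, 0.2, -0.9]
gripper_width: 0.7
```

>>> move_arm:
  increments:
    - [[0,0,0,0,0,0,0],[0,0,0,0,0,0,0],[0,0,0,0,0,0,0],[0,0,0,0,0,0,0],[0,0,0,0,0,0,0],[0,0,0,0,0,0,0],[0,0,0,0,0,0,0],[0,0,0,0,0,0,0],[0,0,0,0,0,0,0],[0,0,0,0,0,0,0]]

```text
time_s: 11.45
ee_pos: [560.1, 299.1, 99.2]
ee_rot: [180.0, 0.2, -178.0]
force: [0.7, 0.6, -0.0]
gripper_width: 0.5
```

>>> move_arm:
  increments:
    - [[0,0,0,-3,0,0,0],[0,0,0,-4,0,0,0],[0,0,0,-4,0,0,0],[0,3.5,0,-1,0,0,0],[0,4.0,0,0,0,0,0],[0,2.0,-4.0,0,0,0,0],[0,0,-5.0,0,0,0,0],[0,0,-5.0,0,0,0,0],[0,0,-5.0,0,0,0,0],[0,0,-5.0,0,0,0,0],[0,0,-5.0,0,0,0,0],[0,0,-5.0,0,0,0,0]]

```text
time_s: 12.95
ee_pos: [474.5, -50.2, 223.2]
ee_rot: [179.9, 0.5, -177.6]
force: [0.7, -0.4, 0.8]
gripper_width: 0.3
```

>>> move_arm:
  increments:
    - [[0,0.5,-5,0,0,0,0],[0,0.5,-5,0,0,0,0],[0,0.5,-5,0,0,0,0],[0,0.5,-5,0,0,0,0],[0,0.5,-5,0,0,0,0],[0,0.5,-4,0,0,0,0],[0,0,-2,0,0,0,0],[0,0,0,0,0,0,0],[0,0,0,0,0,0,0]]

```text
time_s: 14.08
ee_pos: [455.8, -372.6, 223.1]
ee_rot: [179.9, 0.7, -177.8]
force: [0.2, 0.7, 1.5]
gripper_width: 0.8
```

>>> move_arm:
  increments:
    - [[0,-0.15,0.35,2,0,0.012,0],[0,0,0,3,0,0,0],[0,0,0,3,0,0,0],[0,0,0,2,0,0,0],[0,0,0,0.8,0,0,0],[0,0,0,0,0,0,0],[0,0,0,0,0,0,0]]

```text
time_s: 14.95
ee_pos: [458.5, -358.7, 108.4]
ee_rot: [179.6, -0.2, -177.3]
force: [0.1, -0.3, -0.7]
gripper_width: 0.8
```

>>> move_arm:
  increments:
    - [[0,0.1,-1.0,0.8,0,0,0],[0,0,0,0.9,0,0,0],[0,0,0,0.2,0,0,0],[0,0,0,0,0,0,0],[0,0,0,0,0,0,0]]

```text
time_s: 15.58
ee_pos: [458.5, -370.3, 89.4]
ee_rot: [179.7, -0.1, -177.3]
force: [0.3, -0.5, 0.0]
gripper_width: 0.7
```

>>> move_arm:
  increments:
    - [[0,0,0.1,0,0,0,0],[0,0,0,0,0,0,0],[0,0,0,0,0,0,0],[0,0,0,0,0,0,0],[0,0,0,0,0,0,0],[0,0,0,0,0,0,0],[0,0,0,0,0,0,0],[0,0,0,0,0,0,0],[0,0,0,0,0,0,0],[0,0,0,0,0,0,0],[0,0,0,0,0,0,0],[0,0,0,0,0,0,0]]

```text
time_s: 17.08
ee_pos: [458.7, -369.3, 90.0]
ee_rot: [179.8, -0.0, -177.3]
force: [-0.5, 0.4, -0.6]
gripper_width: 0.1
```

Run:
```python
from h import *
f=grab('wrist'); s=monitor.state(); print(s['time_s'],s['ee_pos'],s['ee_rot'],s['force'],np.abs(s['qvel']).max())
g=grab('scene'); t=grab('top')
a=cv2.resize(f['color'],(400,300));b=g['color'][180:330,230:480];b=cv2.resize(b,(400,240));c=cv2.resize(t['color'][160:300,180:520],(800,330))
o=np.vstack([np.hstack([a[60:],b]),c]); cv2.imwrite('pics/fin.png',o[:600,:,::-1])
```

```text
17.125 [ 458.72232516 -369.28524298   89.98257936] [ 1.79762615e+02 -1.62178202e-02 -1.77333367e+02] [0.1626115  0.13605891 0.10112591] 0.0715116785653642
```

View pics/fin.png

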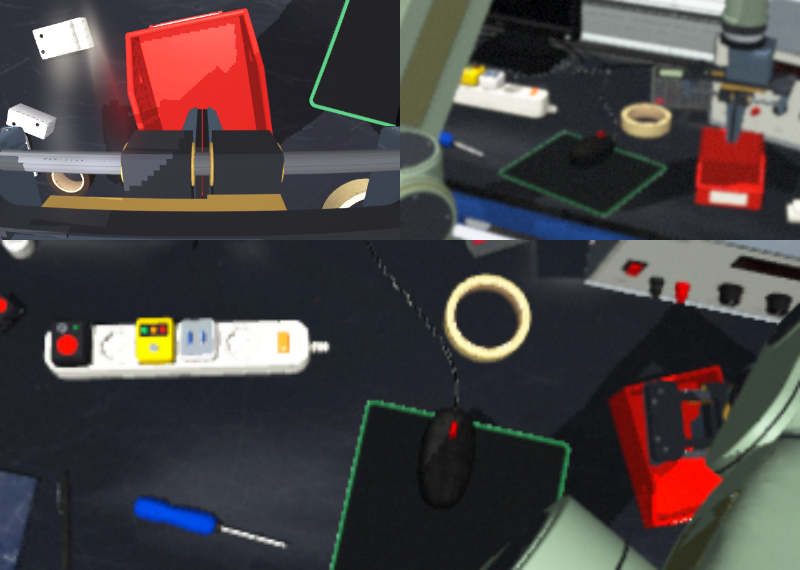

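The fingers are over the middle of the bin, and nothing on the bench has moved. I'm handing the job in.

```bash
python3 -c "
from workcell import job; print(job.job_done())"
```

```text
the job is handed in; nothing more can be done
None
```

The job is handed in at about 17 s on the robot's clock, with all three steps done in the order asked.

- **Switch:** I pressed the raised half of the rocker down with the closed fingertips until it hit its stop, at 43.6 mm height with about 6 N. Depth afterwards read 42 mm on the near half and 45 mm on the far half, so it is off. The strip did not move.
- **Black adapter:** I pointed at it from straight above, with the tip about 2 cm over its top, and held still for about 2.75 s. The target was about (559, 298) mm. The tip was at (560, 299, 99) mm.
- **Red bin:** I finished pointing just over the middle of its opening, which I measured at about (457.5, −369) mm. The tip stands at (458.7, −369.3, 90) mm, about 22 mm above the rim, at rest and with no contact force.

Nothing was picked up, and the final pictures show everything else where it was. The arm crossed above the white charger and yellow tester with more than 10 cm to spare.

Estimates of the rocker's edge differed by up to 4 mm between camera views, so I aimed between them; the press and the depth check afterwards showed that was good enough.

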